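Hang the slide carrier on the drip rail

TASK

Pick up the red slide carrier (it has an orange handle), lift its steel hook over the front lip of the drip rail and lower it gently into the channel behind. Somewhere along the white strip in that channel is a notch: find it, by feel if need be, let the hook down fully home in it, and let go so that the carrier hangs there at rest. Keep the carrier upright, never press or bump it hard against the rail, and leave the glass dishes and the vial alone.

Things in the scene. Friction and masses are not known exactly. Their poses are not given: they have to be found in the camera images.
- carrier_grip (a point): Centre of the carrier's orange handle block: 30 mm along x, 16 mm along y, 42 mm tall (21 mm up and down from here). Grip it from above across the 16 mm, along y. The carrier is loose, 0.2 to 0.45 kg, standing on the bench. Axes: x towards the hook's side, y along the red box's long side, z up. The box's underside is 146 mm below this point.
- carrier_box (a point): Centre of the underside of the carrier's red open box, 40 x 90 x 28 mm (x, y, z), holding glass slides; same axes as the handle, which is 10 mm towards +x and 146 mm above. A steel strap, x = +20 to +25 mm and 16 mm wide, rises from the box's underside to 125 mm above it and carries handle and hook.
- hook_tip (a point): Lowest point of the hook's tongue on the carrier, same axes: 31 mm towards +x and 57 mm below carrier_grip. The tongue points down, 8 mm thick in x (4 mm either side of this point), 14 mm wide in y, its end rounded (7 mm radius, seen along x). The bridge's underside is 30 mm above this point; the gap between tongue and strap, which takes the lip, is 12 mm.
- rail: Drip rail, fixed on the bench: aluminium posts at y = -150 and +150 mm, 165 mm tall, carry a channel along y; a green tray, 12 mm high, lies on the -x side, x = -105 to -20 mm. Origin on the bench under the channel's middle; z up, x away from the tray: the carrier hangs on the -x side above the tray with its hook pointing to +x.
- lip (a point): Middle of the top edge of the rail's front wall (the lip); axes as the rail. In the rail's frame the front wall fills x = -14 to -8 mm, z = 50 to 149 mm; the channel x = -8 to +8 mm; the back wall x = +8 to +14 mm, its top at z = 159 mm. The strap passes down in front of the wall, the tongue behind it, with 6 mm of play in all.
- strip_level (a point): Middle of the channel at the height of the white strip's top (rail frame z = 135 mm). The strip is rigid and has one notch, 19 mm long in y, 12 mm deep (black floor at z = 123 mm). The strip is clamped differently each time: the notch's centre lies anywhere from y = -30 to +30 mm of here and is not measured: find it by feel, or look from above.
- notch_floor_level (a point): Middle of the channel at the height of the notch's floor, 12 mm below strip_level. Home means hook_tip at this height; resting on the strip beside the notch is not home. Released at home, the strap leans on the front wall, tilted a few degrees. The strip stays put under light pushes; 5 N or so is plenty to feel it, and 30 N on the rail is too much.
- dish_a: Glass dish, 84 mm across, 30 mm high, loose on the bench; leave it alone. Origin: centre of its underside.
- dish_b: Second glass dish, the same, standing behind the rail; leave it alone.
- vial: Small glass vial with a green cap, 36 mm across, 60 mm high, loose on the bench; leave it alone. Origin: centre of its underside.
Not all that is in view belongs to the job. Leave any purple or turquoise look-alike of the part that bears carrier_grip alone.

How it is judged:
On the way, in this order (a step that is already met when the one before it is completed fails the run):
1. the carrier is lifted off the bench (height (world z) of hook_tip above 0.12 m), for 0.1 s.
2. the hook is lowered behind the lip (z of hook_tip in the frame of rail between 0.115 and 0.143 m and x of hook_tip in the frame of rail between -0.007 and 0.007 m and y of hook_tip in the frame of rail between -0.12 and 0.12 m), for 0.05 s.
At the end, for the whole second after the job is handed in: The hook's tip stands at the bottom of the notch (within 3.5 mm of its floor) in the channel behind the lip, the carrier hangs upright within 0.2 rad, released and at rest (z of hook_tip in the frame of rail between 0.118 and 0.1265 m and x of hook_tip in the frame of rail between -0.008 and 0.008 m and y of hook_tip in the frame of rail between -0.045 and 0.045 m and angle between hook_tip's own z axis and vertical below 0.2 rad and linear speed of carrier below 0.02 m/s); the robot touches nothing.
It fails at once if the carrier is pressed or bumped against the rail with more than 30 N (contact force between carrier and rail above 30 N).
It fails at once if the carrier is tipped by more than 0.6 rad (angle between carrier_grip's own z axis and vertical above 0.6 rad).
It fails at once if a dish or the vial is pushed more than 15 mm (distance of any of dish_a, dish_b, vial from where it was at the start of the episode above 0.015 m).
It also fails if it takes over 72 s, if anything falls off the work surface, if the arm or the gripper's body presses on something with over 40 N, if the wrist force passes 120 N, or if a joint passes its speed limit or range.

ROBOT

A 6-joint arm with a two-finger parallel gripper is mounted at the origin on the work surface. World frame = base frame: x ahead of the robot, y to its left, z up, the work surface at z = 0. Lengths are in m, angles in rad, forces in N, time in s.
With the tool pointing down it reaches from about 0.275 to 0.825 m from the base axis. Payload 5.2 kg.
Tool frame: the origin (TCP) lies between the finger pads; the fingertips stand 19 mm ahead of it and the grasp point (between the pads) is the TCP; z points along the fingers, x is the direction in which the jaws open and shut, and the axes are right-handed (so a half turn about z gives the same grasp; the last joint's range is limited). The gripper opens to 93 mm and grips with 3 to 60 N. Pads are 15 mm wide; open, the fingers measure 128 mm over their backs; the gripper's body (75 mm by 188 mm) begins 65 mm behind the grasp point.
Start: joints at [1.136, 0.259, 1.535, -0, 1.348, -0.203], TCP at [0.126, 0.535, 0.238] pointing down, gripper open.
Joint ranges: [-3.14, 3.14], [-0.91, 2.08], [0.19, 2.58], [-1.22, 4.36], [0.22, 2.71], [-3.12, 3.12]. Speed limits (rad/s): [2.57, 2.57, 3.14, 3.14, 3.14, 3.14].

INTERFACE

Orientations are given as a unit quaternion [x, y, z, w].
In Python, from cell import robot, cams, hand_in, spotter gives the robot as it stands.
- The arm moves only by the tool arm_command, never from a script. Its argument "targets" is a list of rows, each an object with "slide": the shift along the tool's x, y, z in mm, a list of three; "turn": the turn about the tool's z in rad; "jaw": the closure, from 0 (fully open) to 1 (shut). A call has 1 to 8 rows; each row shifts and turns the pose as measured when the row begins, along the tool's axes as they then stand; what a row does not reach is not made up. A row lasts 1/12 s, in which the tool goes at most 41.7 mm and 7.16 degrees, less where a joint would pass 70% of its speed; a pose out of reach is approached as far as the arm can. A call with a gripper value outside its range is refused whole. The fingers move at their own pace and stop on an object; "force" is the grip in N (left out, the last holds). Time passes only in rows, so rows that do not move let the fingers close. It gives the time, the measured TCP pose, the force and the opening at its end, in the units of the state.
- robot.observe(): the state, without advancing time (a new reading comes with each control period).
- cams.camera(name): name is "scene" or "side" or "wrist"; returns (picture, depth): 400x640x3 uint8, red, green, blue; 400x640 float32, m along the optical axis (not along the pixel's ray), 0 where there is no reading.
- cams.camera_params(name): a dict with "intrinsics" (3x3 intrinsics, pixels), "distortion" ([k1, k2, p1, p2, k3] as OpenCV has them; the pictures are not rectified), "R" (3x3) and "t" (3): a world point X has camera coordinates R X + t. Camera axes: x right, y down, z forward; pixel columns grow to the right and rows downward; lengths in m; the calibration is good to about 2 mm. A picture is of the moment at which its call begins: read the wrist's pose just before it. camera_params takes no time and is no camera call; for the wrist camera it gives the pose at the moment of the call.
- hand_in(): hands the job in, once; it reports no verdict.
Trained networks look in the newest picture that a camera, given by its name, has taken for a name from the list of things; names that differ only in an ending like _2 or _b are one class to them, and where a whole thing is asked for, a point or a joint stands for the part that bears it (a point fixed in the world has none). Each returns a list of dicts, best first, with "p" (0 to 1); they miss things now and then, are a little off and sometimes report something else, mostly with a low value. They report only what shows in the picture. A call takes as long as a camera call. They do not tell look-alikes from the thing itself.
- spotter.search_frame(label, camera): "centre" ([x, y, z] in m, in world coordinates, good to about 4 mm: the middle of the surface that is visible of it).
- spotter.cut_out(label, camera): "pixels" (400x640 bool, what is visible of it).
The state is a dict: "clock": time; "q": joint angles; "joint_vel": joint speeds; "joint_efforts": joint torques, N m; "position": TCP position; "tool_rot": TCP orientation; "contact_force": force on the tool from outside, world axes, zero at the start; "moment": the same for the moment, N m; "grip_width": opening from 0.0 (shut) to 1.0 (fully open).
Only numpy, scipy, OpenCV 4.12 (cv2) and the standard library are available. Lean on these libraries where they do the work, as an engineer would, in place of code of your own. Each camera call takes 0.05 s, during which the arm holds its last target. There are 200 camera calls.

## Working session

There is one attempt and no reset: what is moved stays moved. The work goes in short steps, Python scripts to look and compute and a tool call to move; the robot and the scene stay as the last step left them, time stands still between calls to the robot, and variables do not carry over. Pictures are saved under pics/ and viewed, about 8 in all and at most 12, crops included, and the job is handed in when it is done.

Besides the shell and the picture viewer there is one more tool, called after "Emit:" by a JSON object that holds its "method" and its "body", one argument or row to a line. arm_command: Moves the arm, as the interface text tells. Its arguments: {"type":"object","properties":{"targets":{"type":"array"},"force":{"type":"number"}},"required":["targets"]}

```bash
mkdir -p pics
cat > h.py <<'E'
import numpy as np, cv2
from cell import robot, cams, hand_in, spotter
from scipy.spatial.transform import Rotation as Rn
def snap(n,f=None):
    im,d=cams.camera(n)
    if f: cv2.imwrite('pics/'+f,im[:,:,::-1])
    return im,d
def world(n,px,z):  # px (N,2), z depth
    P=cams.camera_params(n); K=np.array(P['intrinsics']);D=np.array(P['distortion'])
    u=cv2.undistortPoints(np.array(px,float).reshape(-1,1,2),K,D).reshape(-1,2)
    c=np.c_[u,np.ones(len(u))]*np.array(z).reshape(-1,1)
    return (c-np.array(P['t']))@np.array(P['R'])
def cloud(n,d,mask):
    v,u=np.nonzero(mask&(d>0)); return world(n,np.c_[u,v],d[v,u])
def st():
    s=robot.observe(); print({k:np.round(s[k],4).tolist() for k in('clock','position','tool_rot','contact_force','grip_width','q')})
    print(Rn.from_quat(s['tool_rot']).as_matrix().round(3).tolist())
E
python3 - <<'E'
from h import *
st()
for c in('scene','side'):
    im,d=snap(c,c+'0.png')
    for l in('carrier_grip','carrier_box','rail','dish_a','vial'):
        print(c,l,[(round(r['p'],2),np.round(r['centre'],3).tolist()) for r in spotter.search_frame(l,c)])
a=cv2.imread('pics/scene0.png');b=cv2.imread('pics/side0.png')
E
```

```text
{'clock': 0.0, 'position': [0.1261, 0.5348, 0.2368], 'tool_rot': [0.7841, 0.6206, -0.0008, 0.0004], 'contact_force': [1.0784, 0.3014, 0.1409], 'grip_width': 1.0008, 'q': [1.1362, 0.2593, 1.5361, 0.0, 1.348, -0.2028]}
[[0.23, 0.973, -0.001], [0.973, -0.23, -0.002], [-0.002, -0.0, -1.0]]
scene carrier_grip [(0.92, [0.539, -0.262, 0.028]), (0.9, [0.502, -0.406, 0.027]), (0.84, [0.418, -0.247, 0.03]), (0.33, [0.626, 0.103, 0.099])]
scene carrier_box [(0.98, [0.417, -0.241, 0.029]), (0.97, [0.501, -0.407, 0.031]), (0.72, [0.541, -0.262, 0.03])]
scene rail [(0.91, [0.627, 0.102, 0.102])]
scene dish_a [(0.72, [0.698, -0.193, 0.014]), (0.62, [0.705, 0.158, 0.017]), (0.39, [0.63, 0.105, 0.1])]
scene vial [(0.72, [0.62, -0.396, 0.039])]
side carrier_grip [(0.71, [0.484, -0.404, 0.027]), (0.58, [0.531, -0.26, 0.034])]
side carrier_box [(0.9, [0.49, -0.405, 0.028]), (0.58, [0.399, -0.244, 0.033])]
side rail [(0.63, [0.596, 0.08, 0.031])]
side dish_a [(0.9, [0.717, 0.163, 0.017]), (0.86, [0.713, -0.19, 0.023])]
side vial [(0.95, [0.602, -0.404, 0.052])]
```

View pics/scene0.png

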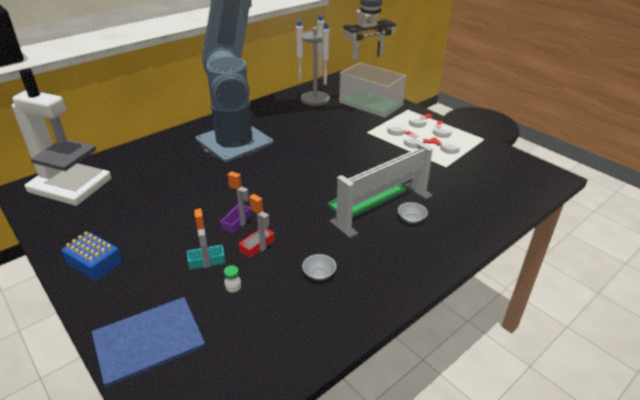

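View pics/side0.png

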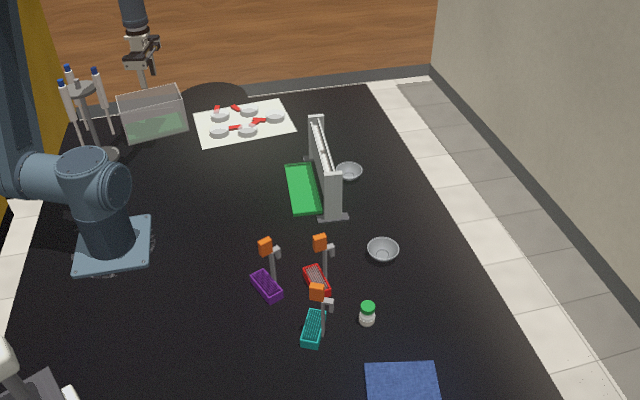

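The scene picture shows the red carrier at about (255,240), with its orange handle at (256,204). The purple look-alike is at (237,215) and the turquoise one at (206,256). The rail is at (385,185), with dishes at (319,268) and (413,213) and the vial at (232,280). In the side picture the red box is at (317,278), its handle at (320,242), and the rail channel is visible at (322,165).

Run:
```python
from h import *
for c in('scene','side'):
    im,d=snap(c); hsv=cv2.cvtColor(im,cv2.COLOR_RGB2HSV).astype(int)
    H,S,V=hsv[...,0],hsv[...,1],hsv[...,2]
    yy,xx=np.mgrid[:400,:640]
    ctr=(256,204) if c=='scene' else (320,242)
    org=(H>7)&(H<20)&(S>150)&(V>100)&(abs(xx-ctr[0])<10)&(abs(yy-ctr[1])<14)
    P=cloud(c,d,org); print(c,'handle',len(P),np.median(P,0).round(4),np.percentile(P,[5,95],axis=0).round(3).tolist())
    bc=(257,241) if c=='scene' else (317,276)
    red=((H<6)|(H>174))&(S>130)&(V>60)&(abs(xx-bc[0])<25)&(abs(yy-bc[1])<25)
    P=cloud(c,d,red); 
    P=P[P[:,2]<.06]; q=np.float32(P[:,:2]*1000)
    print(c,'box',len(P),np.median(P,0).round(4),cv2.minAreaRect(q), P[:,2].max())
    r=spotter.cut_out('rail',c)
    if r:
        P=cloud(c,d,r[0]['pixels']); 
        for lo,hi in((.152,.175),(.135,.156)):
            T=P[(P[:,2]>lo)&(P[:,2]<hi)]; print(c,'rail',lo,len(T),T.mean(0).round(4),cv2.minAreaRect(np.float32(T[:,:2]*1000)))
```

```text
scene handle 200 [ 0.533  -0.2629  0.1522] [[0.332, -0.268, 0.002], [0.545, -0.139, 0.167]]
scene box 347 [ 0.5329 -0.2794  0.0144] ((502.82818603515625, -249.39178466796875), (76.40717315673828, 122.54408264160156), 7.650635719299316) 0.03238190202415447
scene rail 0.152 462 [0.6306 0.1013 0.1589] ((627.7643432617188, 115.66696166992188), (319.6377868652344, 50.477298736572266), 86.59306335449219)
scene rail 0.135 771 [0.6293 0.1083 0.1462] ((628.0877075195312, 114.71629333496094), (319.48260498046875, 48.85993576049805), 86.43024444580078)
side handle 235 [ 0.5276 -0.2654  0.1512] [[0.513, -0.27, -0.0], [0.549, -0.089, 0.165]]
side box 224 [ 0.5293 -0.2522  0.0227] ((520.82177734375, -246.7642822265625), (52.853084564208984, 117.93681335449219), 9.7364501953125) 0.03159947410526824
side rail 0.152 341 [0.6241 0.0959 0.1582] ((623.7227783203125, 114.72955322265625), (322.9698791503906, 50.188228607177734), 86.17462158203125)
side rail 0.135 508 [0.6183 0.0982 0.1461] ((624.2249145507812, 115.45079040527344), (326.3376770019531, 50.68820571899414), 86.26811218261719)
```

Emit:
{"method": "arm_command", "body": {
  "targets": [
    {"slide":[0,0,-35],"turn":-0.085,"jaw":0},
    {"slide":[0,0,-35],"turn":-0.085,"jaw":0},
    {"slide":[0,0,-35],"turn":0,"jaw":0},
    {"slide":[0,0,-35],"turn":0,"jaw":0}
  ]
}}

```text
clock: 1.13
position: [0.1246, 0.5313, 0.3724]
tool_rot: [0.726, 0.688, -0.01, 0.004]
contact_force: [1.6, 1.5, -0.2]
grip_width: 0.997
```

```bash
cat >> h.py <<'E'
def go(x,y,z,ang=None):
    s=robot.observe();M=Rn.from_quat(s['tool_rot']).as_matrix()
    a=np.degrees(np.arctan2(M[1,0],M[0,0])); d=M.T@(np.array([x,y,z])-s['position'])*1000
    print('slide',d.round(1).tolist(),'ang',a.round(2),'turn',None if ang is None else np.radians(a-ang).round(4))
def wcam():
    s=robot.observe();M=Rn.from_quat(s['tool_rot']).as_matrix();P=cams.camera_params('wrist');R=np.array(P['R'])
    print('cam pos in tool',(M.T@(-R.T@P['t']-s['position'])).round(4),'axes in tool',(R@M).round(3).tolist(),np.array(P['intrinsics']).round(1).tolist())
E
python3 - <<'E'
from h import *
st(); wcam(); go(.56,.115,.40,86.5)
E
```

```text
{'clock': 1.1333, 'position': [0.1246, 0.5313, 0.3724], 'tool_rot': [0.7257, 0.6879, -0.01, 0.004], 'contact_force': [1.6213, 1.4898, -0.1721], 'grip_width': 0.9973, 'q': [1.136, 0.2119, 1.2743, -0.0, 1.677, -0.3813]}
[[0.053, 0.999, -0.009], [0.998, -0.054, -0.02], [-0.02, -0.008, -1.0]]
cam pos in tool [ 0.     -0.0816 -0.147 ] axes in tool [[1.0, -0.002, -0.0], [0.002, 0.955, -0.297], [0.001, 0.297, 0.955]] [[294.5, 0.0, 316.9], [0.0, 294.5, 198.8], [0.0, 0.0, 1.0]]
slide [-392.9, 456.8, -23.4] ang 86.94 turn 0.0077
```

Emit:
{"method": "arm_command", "body": {
  "targets": [
    {"slide":[-22,34,2],"turn":0,"jaw":0},
    {"slide":[-22,34,2],"turn":0,"jaw":0},
    {"slide":[-22,34,2],"turn":0,"jaw":0},
    {"slide":[-22,34,2],"turn":0,"jaw":0},
    {"slide":[-22,34,2],"turn":0,"jaw":0},
    {"slide":[-22,34,2],"turn":0,"jaw":0},
    {"slide":[-22,34,2],"turn":0,"jaw":0},
    {"slide":[-22,34,2],"turn":0,"jaw":0}
  ]
}}

```text
clock: 1.8
position: [0.391, 0.3446, 0.3696]
tool_rot: [0.719, 0.695, 0.002, -0.0]
contact_force: [1.3, 0.4, -0.2]
grip_width: 0.999
```

Run:
```python
from h import *
st(); go(.69,.115,.28,86.5)
```

```text
{'clock': 1.8, 'position': [0.391, 0.3446, 0.3696], 'tool_rot': [0.7194, 0.6946, 0.0024, -0.0004], 'contact_force': [1.2533, 0.358, -0.1932], 'grip_width': 0.9992, 'q': [0.5068, 0.1477, 1.3591, 0.0019, 1.6303, -1.029]}
[[0.035, 0.999, 0.003], [0.999, -0.035, 0.004], [0.004, 0.003, -1.0]]
slide [-219.3, 306.6, 89.6] ang 88.0 turn 0.0261
```

Emit:
{"method": "arm_command", "body": {
  "targets": [
    {"slide":[-24,34,3],"turn":0.013,"jaw":0},
    {"slide":[-24,34,3],"turn":0.013,"jaw":0},
    {"slide":[-24,34,3],"turn":0,"jaw":0},
    {"slide":[-24,34,3],"turn":0,"jaw":0},
    {"slide":[-24,34,3],"turn":0,"jaw":0},
    {"slide":[-24,34,3],"turn":0,"jaw":0},
    {"slide":[-24,34,3],"turn":0,"jaw":0},
    {"slide":[-24,34,3],"turn":0,"jaw":0}
  ]
}}

```text
clock: 2.47
position: [0.6497, 0.1353, 0.347]
tool_rot: [0.729, 0.684, 0.004, -0.0]
contact_force: [0.6, 1.2, 0.2]
grip_width: 0.997
```

Emit:
{"method": "arm_command", "body": {
  "targets": [
    {"slide":[-12,17,24],"turn":0,"jaw":0},
    {"slide":[-12,17,24],"turn":0,"jaw":0},
    {"slide":[0,0,20],"turn":0,"jaw":0},
    {"slide":[0,0,0],"turn":0,"jaw":0},
    {"slide":[0,0,0],"turn":0,"jaw":0}
  ]
}}

```text
clock: 2.88
position: [0.691, 0.0978, 0.2729]
tool_rot: [0.733, 0.68, 0.003, 0.001]
contact_force: [-0.3, 1.1, 0.7]
grip_width: 1.0
```

Run:
```python
from h import *
st()
im,d=snap('wrist','w1.png')
np.savez('w1.npz',im=im,d=d,**{k:np.array(v) for k,v in cams.camera_params('wrist').items() if k in('R','t','intrinsics','distortion')})
```

```text
{'clock': 2.8833, 'position': [0.691, 0.0978, 0.2729], 'tool_rot': [0.733, 0.6802, 0.0034, 0.0008], 'contact_force': [-0.2507, 1.0714, 0.662], 'grip_width': 0.9997, 'q': [-0.0207, 0.512, 1.0744, 0.0036, 1.5491, -1.5169]}
[[0.075, 0.997, 0.006], [0.997, -0.075, 0.004], [0.004, 0.006, -1.0]]
```

View pics/w1.png

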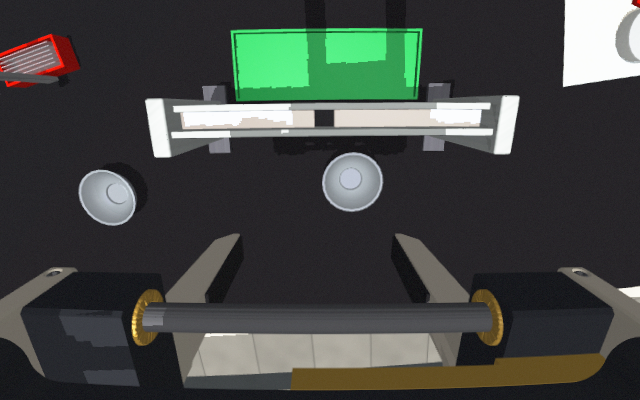

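The wrist picture looks down on the rail. The white strip lies along row ~118 with a dark notch at columns ~315–334. The front lip is along row ~107, the back wall top along row ~133, and the posts are at columns ~158 and ~507.

Run:
```python
import numpy as np,cv2
f=np.load('w1.npz');g=cv2.cvtColor(f['im'],cv2.COLOR_RGB2GRAY)
for c in(210,260,380,440): print(c,g[98:142,c].tolist())
for r in(116,119,122): print(r,g[r,308:342].tolist())
print([f['d'][r,260].round(4) for r in range(104,138,3)])
```

```text
210 [117, 117, 108, 97, 95, 94, 133, 229, 247, 248, 249, 249, 246, 221, 249, 253, 253, 253, 253, 253, 253, 253, 253, 253, 253, 253, 253, 253, 211, 208, 180, 98, 111, 232, 250, 248, 248, 248, 247, 229, 94, 93, 94, 95]
260 [108, 109, 74, 27, 24, 42, 234, 247, 248, 249, 249, 248, 231, 253, 253, 253, 253, 253, 253, 253, 251, 215, 215, 215, 216, 214, 214, 214, 214, 190, 119, 106, 142, 168, 170, 169, 170, 166, 132, 57, 35, 39, 37, 36]
380 [119, 64, 30, 25, 74, 171, 175, 174, 174, 172, 166, 151, 224, 224, 223, 223, 224, 223, 222, 223, 224, 222, 224, 224, 222, 223, 223, 223, 199, 102, 123, 166, 176, 171, 171, 171, 167, 127, 23, 25, 25, 24, 28, 18]
440 [89, 95, 88, 86, 163, 243, 249, 248, 248, 248, 241, 245, 253, 253, 253, 253, 253, 253, 253, 253, 253, 253, 253, 253, 234, 220, 221, 221, 150, 108, 119, 169, 171, 170, 170, 170, 165, 85, 97, 100, 99, 124, 131, 131]
116 [219, 220, 220, 220, 220, 207, 132, 38, 36, 38, 40, 36, 39, 42, 40, 38, 42, 40, 40, 44, 40, 42, 42, 41, 41, 68, 169, 215, 222, 222, 223, 223, 222, 222]
119 [219, 220, 220, 220, 220, 221, 148, 41, 39, 41, 40, 38, 42, 41, 40, 40, 38, 43, 39, 43, 43, 45, 40, 41, 42, 65, 168, 214, 222, 222, 223, 223, 220, 221]
122 [220, 220, 220, 219, 221, 220, 149, 38, 40, 37, 40, 39, 39, 38, 39, 38, 41, 39, 40, 40, 39, 42, 38, 42, 40, 65, 167, 214, 222, 221, 222, 221, 223, 223]
[np.float32(0.2576), np.float32(0.2585), np.float32(0.2586), np.float32(0.273), np.float32(0.2734), np.float32(0.2737), np.float32(0.2745), np.float32(0.2755), np.float32(0.2775), np.float32(0.2551), np.float32(0.2559), np.float32(0.4116)]
```

Run:
```python
import numpy as np,cv2
f=np.load('w1.npz');R,t=f['R'],f['t'];C=-R.T@t
def pl(px,z):
    u=cv2.undistortPoints(np.float64(px).reshape(-1,1,2),f['intrinsics'],f['distortion']).reshape(-1,2)
    r=np.c_[u,np.ones(len(u))]@R; return C+r*((z-C[2])/r[:,2])[:,None]
c=[210,260,380,440]
L={}
for n,rows,z,off in(('fo',[104.5,103.5,102.4,102.3],.149,-14),('fi',[111,110,108.8,108],.149,-8),('bi',[130.6,130.2,128.7,128.5],.159,8),('bo',[137.6,136.4,135.2,134.8],.159,14)):
    P=pl(list(zip(c,rows)),z); k=np.polyfit(P[:,1],P[:,0],1); x=np.polyval(k,.115); L[n]=x
    print(n,'slope',k[0].round(4),'x at y=.115',x.round(4),'axis x',(x-off/1000).round(4))
print(pl([(313.9,119),(333.6,119)],.135).round(4))
print('posts',pl([(147,128),(172,128),(493,128),(518,128)],.165).round(4))
```

```text
fo slope 0.0628 x at y=.115 0.6065 axis x 0.6205
fi slope 0.0601 x at y=.115 0.6119 axis x 0.6199
bi slope 0.0628 x at y=.115 0.6286 axis x 0.6206
bo slope 0.0611 x at y=.115 0.6342 axis x 0.6202
[[0.6201 0.1012 0.135 ]
 [0.6214 0.1196 0.135 ]]
posts [[ 0.6149 -0.0414  0.165 ]
 [ 0.6167 -0.0196  0.165 ]
 [ 0.6364  0.2546  0.165 ]
 [ 0.6377  0.2771  0.165 ]]
```

Emit:
{"method": "arm_command", "body": {
  "targets": [
    {"slide":[-40,-7,-8],"turn":0,"jaw":0},
    {"slide":[-40,-7,-4],"turn":0,"jaw":0},
    {"slide":[-40,-7,0],"turn":0,"jaw":0},
    {"slide":[-40,-7,0],"turn":0,"jaw":0},
    {"slide":[-40,-7,0],"turn":0,"jaw":0},
    {"slide":[-40,-7,0],"turn":0,"jaw":0},
    {"slide":[-40,-7,0],"turn":0,"jaw":0},
    {"slide":[-40,-7,0],"turn":0,"jaw":0}
  ]
}}

```text
clock: 3.6
position: [0.6143, -0.2109, 0.3]
tool_rot: [0.723, 0.69, 0.01, 0.009]
contact_force: [0.1, -0.3, -1.5]
grip_width: 1.0
```

Emit:
{"method": "arm_command", "body": {
  "targets": [
    {"slide":[-20,-3,0],"turn":-0.1,"jaw":0.3},
    {"slide":[0,0,0],"turn":-0.1,"jaw":0.3},
    {"slide":[0,0,0],"turn":0,"jaw":0.3},
    {"slide":[0,0,0],"turn":0,"jaw":0.3},
    {"slide":[0,0,0],"turn":0,"jaw":0.3}
  ]
}}

```text
clock: 4.02
position: [0.6086, -0.2387, 0.3111]
tool_rot: [0.652, 0.758, 0.009, 0.018]
contact_force: [-0.3, -0.4, 0.2]
grip_width: 0.717
```

Run:
```python
from h import *
st()
im,d=snap('wrist','w2.png')
np.savez('w2.npz',im=im,d=d,**{k:np.array(v) for k,v in cams.camera_params('wrist').items() if k in('R','t','intrinsics','distortion')})
for l in('carrier_grip','carrier_box'):
    print(l,[(round(r['p'],2),np.round(r['centre'],3).tolist()) for r in spotter.search_frame(l,'wrist')])
```

```text
{'clock': 4.0167, 'position': [0.6086, -0.2387, 0.3111], 'tool_rot': [0.652, 0.758, 0.0094, 0.018], 'contact_force': [-0.2933, -0.3549, 0.2182], 'grip_width': 0.717, 'q': [-0.551, 0.3913, 1.1722, 0.0128, 1.5396, -2.272]}
[[-0.149, 0.988, 0.04], [0.989, 0.15, -0.009], [-0.015, 0.038, -0.999]]
carrier_grip [(0.67, [0.518, -0.258, 0.027]), (0.62, [0.489, -0.391, 0.033]), (0.58, [0.42, -0.249, 0.026])]
carrier_box [(0.9, [0.42, -0.253, 0.024]), (0.67, [0.494, -0.399, 0.033])]
```

View pics/w2.png

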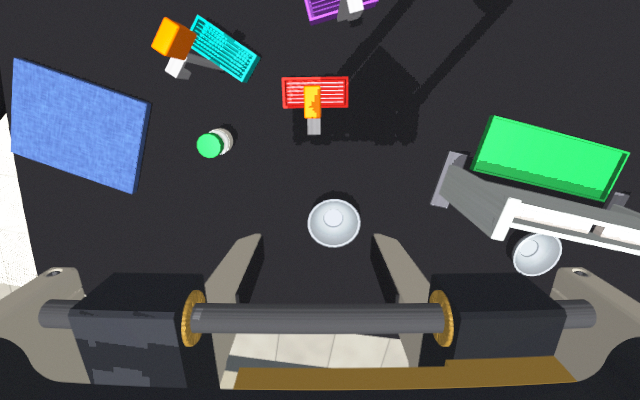

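The wrist picture shows the red box at (315,92) with the orange handle at (312,101) and the steel hook at (313,126), pointing down in the picture (+x). The jaws are half open, and the vial is at (212,144), well clear.

Run:
```python
import numpy as np,cv2
f=np.load('w2.npz');R,t=f['R'],f['t'];d=f['d'];im=f['im']
hsv=cv2.cvtColor(im,cv2.COLOR_RGB2HSV).astype(int);H,S,V=hsv[...,0],hsv[...,1],hsv[...,2]
yy,xx=np.mgrid[:400,:640]
def cl(m):
    v,u=np.nonzero(m&(d>0)); n=cv2.undistortPoints(np.float64(np.c_[u,v]).reshape(-1,1,2),f['intrinsics'],f['distortion']).reshape(-1,2)
    return (np.c_[n,np.ones(len(n))]*d[v,u][:,None]-t)@R
w=(abs(xx-314)<45)&(abs(yy-105)<40)
def rep(n,P):
    if len(P)<5: return print(n,len(P))
    (c,s,a)=cv2.minAreaRect(np.float32(P[:,:2]*1000)); print(n,len(P),'z',np.median(P[:,2]).round(4),'c',np.round(c,1),'s',np.round(s,1),'a',round(a,2))
A=cl(w)
hand=cl(w&(H>6)&(H<32)&(S>120)); hand=hand[hand[:,2]>.155]; rep('handle top',hand[hand[:,2]>.16])
hk=A[(A[:,2]>.1)&(A[:,2]<.14)]; rep('steel',hk)
P=cl(w&((H<6)|(H>172))&(S>120)); rep('box rim',P[(P[:,2]>.022)&(P[:,2]<.04)])
P=cl(w&((H<6)|(H>172))&(S>120)); rep('box',P)
```

```text
handle top 559 z 0.167 c [ 529.5 -258.1] s [29.8 16. ] a 9.57
steel 198 z 0.1252 c [ 539.8 -255.9] s [47.4 13.5] a 7.27
box rim 431 z 0.028 c [ 519.7 -259.6] s [40.7 89. ] a 9.62
box 1370 z 0.0039 c [ 519.5 -260.4] s [44.3 98. ] a 10.03
```

Run:
```python
from h import *
go(.5295,-.2581,.21,99.6)
```

```text
slide [-6.2, -85.0, 97.2] ang 98.69 turn -0.0158
```

Emit:
{"method": "arm_command", "body": {
  "targets": [
    {"slide":[-2,-28,25],"turn":-0.008,"jaw":0.5},
    {"slide":[-2,-28,25],"turn":-0.008,"jaw":0.5},
    {"slide":[-1,-17,20],"turn":0,"jaw":0.5},
    {"slide":[-1,-9,14],"turn":0,"jaw":0.5},
    {"slide":[0,0,0],"turn":0,"jaw":0.5},
    {"slide":[0,0,0],"turn":0,"jaw":0.5}
  ]
}}

```text
clock: 4.67
position: [0.5327, -0.2526, 0.2213]
tool_rot: [0.643, 0.765, 0.01, 0.019]
contact_force: [0.6, 0.6, 0.3]
grip_width: 0.499
```

Run:
```python
from h import *
st();go(.5295,-.2581,.148,99.6)
```

```text
{'clock': 4.6667, 'position': [0.5327, -0.2526, 0.2213], 'tool_rot': [0.6432, 0.7654, 0.0103, 0.0193], 'contact_force': [0.5844, 0.5847, 0.3392], 'grip_width': 0.4988, 'q': [-0.6428, 0.3142, 1.5001, 0.0191, 1.2877, -2.3918]}
[[-0.172, 0.984, 0.043], [0.985, 0.172, -0.009], [-0.016, 0.041, -0.999]]
slide [-3.7, -7.1, 73.2] ang 99.9 turn 0.0053
```

Emit:
{"method": "arm_command", "body": {
  "targets": [
    {"slide":[-4,-7,5],"turn":0.005,"jaw":0.5},
    {"slide":[0,0,12],"turn":0,"jaw":0.5},
    {"slide":[0,0,15],"turn":0,"jaw":0.5},
    {"slide":[0,0,12],"turn":0,"jaw":0.5},
    {"slide":[0,0,0],"turn":0,"jaw":0.5}
  ]
}}

```text
clock: 5.08
position: [0.5338, -0.2595, 0.181]
tool_rot: [0.644, 0.764, 0.011, 0.025]
contact_force: [-0.1, 1.1, -0.8]
grip_width: 0.499
```

Run:
```python
from h import *
st();go(.5295,-.2581,.148,99.6)
```

```text
{'clock': 5.0833, 'position': [0.5338, -0.2595, 0.181], 'tool_rot': [0.6442, 0.7643, 0.0108, 0.0248], 'contact_force': [-0.054, 1.1006, -0.8142], 'grip_width': 0.4991, 'q': [-0.6518, 0.3462, 1.5574, 0.0207, 1.1874, -2.3999]}
[[-0.169, 0.984, 0.052], [0.985, 0.17, -0.015], [-0.024, 0.049, -0.999]]
slide [2.9, -5.6, 32.7] ang 99.71 turn 0.002
```

Emit:
{"method": "arm_command", "body": {
  "targets": [
    {"slide":[2,-5,8],"turn":0,"jaw":0.5},
    {"slide":[1,-1,8],"turn":0,"jaw":0.5},
    {"slide":[0,0,8],"turn":0,"jaw":0.5},
    {"slide":[0,0,6],"turn":0,"jaw":0.5},
    {"slide":[0,0,0],"turn":0,"jaw":0.5},
    {"slide":[0,0,0],"turn":0,"jaw":0.5}
  ]
}}

```text
clock: 5.58
position: [0.5312, -0.259, 0.1511]
tool_rot: [0.644, 0.765, 0.011, 0.028]
contact_force: [0.4, -1.1, 0.2]
grip_width: 0.498
```

Run:
```python
from h import *
st();go(.5295,-.2581,.148,99.6)
```

```text
{'clock': 5.5833, 'position': [0.5312, -0.259, 0.1511], 'tool_rot': [0.6438, 0.7646, 0.011, 0.0276], 'contact_force': [0.4315, -1.1378, 0.2154], 'grip_width': 0.4984, 'q': [-0.6539, 0.3662, 1.6074, 0.0217, 1.1118, -2.4049]}
[[-0.17, 0.984, 0.056], [0.985, 0.171, -0.019], [-0.028, 0.052, -0.998]]
slide [1.2, -1.7, 3.0] ang 99.76 turn 0.0028
```

Emit:
{"method": "arm_command", "body": {
  "targets": [
    {"slide":[1,-2,3],"turn":0.003,"jaw":0.5},
    {"slide":[0,0,0],"turn":0,"jaw":0.7},
    {"slide":[0,0,0],"turn":0,"jaw":1},
    {"slide":[0,0,0],"turn":0,"jaw":1},
    {"slide":[0,0,0],"turn":0,"jaw":1},
    {"slide":[0,0,0],"turn":0,"jaw":1},
    {"slide":[0,0,0],"turn":0,"jaw":1},
    {"slide":[0,0,0],"turn":0,"jaw":1}
  ],
  "force": 35
}}

```text
clock: 6.25
position: [0.5295, -0.2572, 0.1494]
tool_rot: [0.645, 0.763, 0.012, 0.028]
contact_force: [0.3, 1.1, -0.1]
grip_width: 0.168
```

Run:
```python
from h import *
st();go(.5295,-.2581,.148,99.6)
```

```text
{'clock': 6.25, 'position': [0.5295, -0.2572, 0.1494], 'tool_rot': [0.6454, 0.7633, 0.0123, 0.0275], 'contact_force': [0.3303, 1.0527, -0.0716], 'grip_width': 0.1681, 'q': [-0.6548, 0.3638, 1.6156, 0.0246, 1.1061, -2.403]}
[[-0.166, 0.985, 0.058], [0.986, 0.167, -0.017], [-0.026, 0.054, -0.998]]
slide [-0.8, -0.2, 1.4] ang 99.53 turn -0.0012
```

```bash
cat >> h.py <<'E'
import json
def savegrip(g,yaw):
    s=robot.observe();M=Rn.from_quat(s['tool_rot']).as_matrix()
    json.dump({'p':(M.T@(np.array(g)-s['position'])).tolist(),'R':(M.T@Rn.from_euler('z',yaw,degrees=True).as_matrix()).tolist()},open('g.json','w'))
O=np.array([.6206,.1177,0]); RY=-3.55
def tip(tx=None,ty=None,tz=None):
    """carrier pose predicted from rigid grip; targets in rail frame mm (tip); prints tool slide"""
    g=json.load(open('g.json'));s=robot.observe();M=Rn.from_quat(s['tool_rot']).as_matrix()
    Rc=M@np.array(g['R']);gp=s['position']+M@np.array(g['p']);h=gp+Rc@[.031,0,-.057]
    Q=Rn.from_euler('z',RY,degrees=True).as_matrix();r=Q.T@(h-O)*1000
    e=Rn.from_matrix(Q.T@Rc).as_euler('ZYX',degrees=True)
    print('t',round(s['clock'],2),'tcp',np.round(s['position'],4),'F',np.round(s['contact_force'],1),'w',round(float(s['grip_width']),3),'tip rail mm',r.round(1),'carrier yaw,pitch,roll vs rail',e.round(2))
    if tz is not None: print('slide',(M.T@Q@(np.array([tx,ty,tz])-r)).round(1).tolist(),'turn',np.radians(e[0]).round(4))
E
python3 -c "
from h import *
savegrip((.5295,-.2577,.146),9.6);tip()"
```

```text
t 6.25 tcp [ 0.5295 -0.2572  0.1494] F [ 0.3  1.1 -0.1] w 0.168 tip rail mm [ -37.5 -373.3   89. ] carrier yaw,pitch,roll vs rail [13.15  0.    0.  ]
```

Emit:
{"method": "arm_command", "body": {
  "targets": [
    {"slide":[0,0,-5],"turn":0,"jaw":1},
    {"slide":[0,0,-10],"turn":0,"jaw":1},
    {"slide":[0,0,-18],"turn":0,"jaw":1},
    {"slide":[0,0,-22],"turn":0,"jaw":1},
    {"slide":[0,0,-22],"turn":0,"jaw":1},
    {"slide":[0,0,-22],"turn":0,"jaw":1},
    {"slide":[0,0,-15],"turn":0,"jaw":1},
    {"slide":[0,0,-8],"turn":0,"jaw":1}
  ]
}}

```text
clock: 6.92
position: [0.5187, -0.255, 0.2731]
tool_rot: [0.645, 0.764, 0.01, 0.022]
contact_force: [-0.1, -0.5, -3.0]
grip_width: 0.172
```

Run:
```python
from h import *
tip(-75,-200,185)
```

```text
t 6.92 tcp [ 0.5187 -0.255   0.2731] F [-0.1 -0.5 -3. ] w 0.172 tip rail mm [ -49.2 -371.6  212.4] carrier yaw,pitch,roll vs rail [13.18  0.65  0.28]
slide [173.5, 12.8, 24.3] turn 0.23
```

Emit:
{"method": "arm_command", "body": {
  "targets": [
    {"slide":[8,-4,0],"turn":0.06,"jaw":1},
    {"slide":[16,-4,0],"turn":0.06,"jaw":1},
    {"slide":[24,-2,0],"turn":0.06,"jaw":1},
    {"slide":[28,0,0],"turn":0.05,"jaw":1},
    {"slide":[28,0,0],"turn":0,"jaw":1},
    {"slide":[28,0,0],"turn":0,"jaw":1},
    {"slide":[28,0,0],"turn":0,"jaw":1},
    {"slide":[28,0,0],"turn":0,"jaw":1}
  ]
}}

```text
clock: 7.58
position: [0.5123, -0.0711, 0.2714]
tool_rot: [0.736, 0.676, 0.009, 0.025]
contact_force: [-0.0, 0.3, -3.7]
grip_width: 0.172
```

Run:
```python
from h import *
tip(-55,-7,185)
```

```text
t 7.58 tcp [ 0.5123 -0.0711  0.2714] F [-0.   0.3 -3.7] w 0.172 tip rail mm [ -65.8 -195.9  210.8] carrier yaw,pitch,roll vs rail [-1.3   0.29  0.37]
slide [189.6, 5.3, 22.4] turn -0.0226
```

Emit:
{"method": "arm_command", "body": {
  "targets": [
    {"slide":[28,1,0],"turn":-0.01,"jaw":1},
    {"slide":[28,1,0],"turn":-0.01,"jaw":1},
    {"slide":[28,1,3],"turn":0,"jaw":1},
    {"slide":[28,1,4],"turn":0,"jaw":1},
    {"slide":[24,1,4],"turn":0,"jaw":1},
    {"slide":[15,0,4],"turn":0,"jaw":1},
    {"slide":[8,0,4],"turn":0,"jaw":1},
    {"slide":[0,0,0],"turn":0,"jaw":1}
  ]
}}

```text
clock: 8.25
position: [0.5269, 0.0989, 0.247]
tool_rot: [0.728, 0.686, 0.008, 0.024]
contact_force: [-0.2, 0.2, -3.7]
grip_width: 0.171
```

Run:
```python
from h import *
tip(-35,-7,175); st()
im,d=snap('wrist','w3.png')
np.savez('w3.npz',im=im,d=d,**{k:np.array(v) for k,v in cams.camera_params('wrist').items() if k in('R','t','intrinsics','distortion')})
snap('side','s3.png')
a=cv2.imread('pics/w3.png')[60:260,160:480];b=cv2.imread('pics/s3.png')[80:240,230:400]
cv2.imwrite('pics/c3.png',np.hstack([cv2.resize(a,(480,300)),cv2.resize(b,(318,300))]))
```

```text
t 8.25 tcp [0.5269 0.0989 0.247 ] F [-0.2  0.2 -3.7] w 0.171 tip rail mm [-62.  -24.6 186.4] carrier yaw,pitch,roll vs rail [0.19 0.49 0.29]
slide [17.8, 26.5, 12.2] turn 0.0032
{'clock': 8.25, 'position': [0.5269, 0.0989, 0.247], 'tool_rot': [0.7275, 0.6856, 0.008, 0.0239], 'contact_force': [-0.1568, 0.1864, -3.6618], 'grip_width': 0.1713, 'q': [-0.007, 0.203, 1.5852, -0.0243, 1.3088, -1.5128]}
[[0.06, 0.997, 0.044], [0.998, -0.059, -0.024], [-0.021, 0.046, -0.999]]
```

View pics/c3.png

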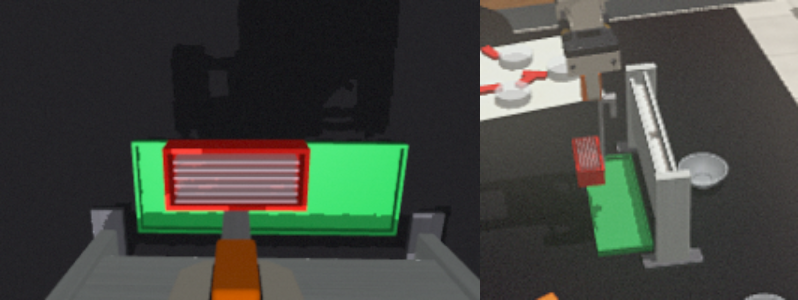

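The composite shows the carrier held in front of the rail. In the wrist crop the red box is at about (237,178) and the orange handle at (237,270). The side crop shows the hook above and in front of the lip at (610,110), with the box clear of the tray.

Run:
```python
from h import *
f=np.load('w3.npz');R,t=f['R'],f['t'];d=f['d'];im=f['im']
hsv=cv2.cvtColor(im,cv2.COLOR_RGB2HSV).astype(int);H,S,V=hsv[...,0],hsv[...,1],hsv[...,2]
yy,xx=np.mgrid[:400,:640]
def cl(m):
    v,u=np.nonzero(m&(d>0)); n=cv2.undistortPoints(np.float64(np.c_[u,v]).reshape(-1,1,2),f['intrinsics'],f['distortion']).reshape(-1,2)
    return (np.c_[n,np.ones(len(n))]*d[v,u][:,None]-t)@R
def rep(n,P): (c,s,a)=cv2.minAreaRect(np.float32(P[:,:2]*1000)); print(n,len(P),'z',np.median(P[:,2]).round(4),'c',np.round(c,1),'s',np.round(s,1),'a',round(a,2))
P=cl((abs(xx-318)<60)&(abs(yy-177)<40)&((H<6)|(H>172))&(S>120))
zt=np.percentile(P[:,2],98); P=P[P[:,2]>zt-.006]; rep('rim',P)
A=np.c_[P[:,:2],np.ones(len(P))]; k=np.linalg.lstsq(A,P[:,2],rcond=None)[0]; print('rim plane slope deg x,y',np.degrees(k[:2]).round(2))
P=cl((abs(xx-318)<20)&(abs(yy-240)<25)&(H>6)&(H<32)&(S>120)); P=P[P[:,2]>np.percentile(P[:,2],95)-.004]; rep('top',P)
g=json.load(open('g.json'));s=robot.observe();M=Rn.from_quat(s['tool_rot']).as_matrix()
Rc=M@np.array(g['R']);gp=s['position']+M@np.array(g['p'])
print('pred rim',(gp+Rc@[-.010,0,-.118]).round(4),'pred top',(gp+Rc@[0,0,.021]).round(4),'pred normal deg',np.degrees(-Rc[:2,2]).round(2))
```

```text
rim 1026 z 0.1265 c [515.3  96.5] s [88.9 40.8] a 86.64
rim plane slope deg x,y [-0.55 -1.04]
top 478 z 0.2655 c [515.2  99.5] s [16.1  8.4] a 84.8
pred rim [0.5163 0.0979 0.1265] pred top [0.5273 0.0966 0.2654] pred normal deg [-0.41  0.26]
```

Emit:
{"method": "arm_command", "body": {
  "targets": [
    {"slide":[6,0,3],"turn":0.003,"jaw":1},
    {"slide":[6,8,3],"turn":0,"jaw":1},
    {"slide":[4,12,3],"turn":0,"jaw":1},
    {"slide":[2,14,2],"turn":0,"jaw":1},
    {"slide":[0,12,0],"turn":0,"jaw":1},
    {"slide":[0,8,0],"turn":0,"jaw":1},
    {"slide":[0,4,0],"turn":0,"jaw":1},
    {"slide":[0,0,0],"turn":0,"jaw":1}
  ]
}}

```text
clock: 9.02
position: [0.5937, 0.107, 0.238]
tool_rot: [0.732, 0.681, 0.007, 0.025]
contact_force: [-2.1, 1.0, -2.9]
grip_width: 0.171
```

```bash
python3 -c "
from h import *
tip(-1,-7.3,165)"
```

```text
t 9.02 tcp [0.5937 0.107  0.238 ] F [-2.1  1.  -2.9] w 0.171 tip rail mm [  4.2 -12.9 177.4] carrier yaw,pitch,roll vs rail [-0.54  0.46  0.17]
slide [5.9, -5.8, 12.0] turn -0.0095
```

Emit:
{"method": "arm_command", "body": {
  "targets": [
    {"slide":[3,-3,3],"turn":-0.005,"jaw":1},
    {"slide":[3,-3,4],"turn":-0.004,"jaw":1},
    {"slide":[0,0,3],"turn":0,"jaw":1},
    {"slide":[0,0,0],"turn":0,"jaw":1},
    {"slide":[0,0,0],"turn":0,"jaw":1}
  ]
}}

```text
clock: 9.43
position: [0.5877, 0.1134, 0.2259]
tool_rot: [0.729, 0.684, 0.007, 0.025]
contact_force: [-1.1, 0.2, -2.7]
grip_width: 0.174
```

```bash
python3 -c "
from h import *
tip(-1,-7.3,160)"
```

```text
t 9.43 tcp [0.5877 0.1134 0.2259] F [-1.1  0.2 -2.7] w 0.174 tip rail mm [ -2.1  -6.7 165.2] carrier yaw,pitch,roll vs rail [0.   0.45 0.12]
slide [-0.5, 0.8, 5.3] turn 0.0001
```

Emit:
{"method": "arm_command", "body": {
  "targets": [
    {"slide":[-0.5,0.6,4],"turn":0,"jaw":1},
    {"slide":[0,0,4],"turn":0,"jaw":1},
    {"slide":[0,0,4],"turn":0,"jaw":1},
    {"slide":[0,0,4],"turn":0,"jaw":1},
    {"slide":[0,0,3],"turn":0,"jaw":1},
    {"slide":[0,0,2],"turn":0,"jaw":1},
    {"slide":[0,0,0],"turn":0,"jaw":1}
  ]
}}

```text
clock: 10.02
position: [0.5893, 0.1121, 0.2033]
tool_rot: [0.729, 0.685, 0.008, 0.026]
contact_force: [-0.2, -0.6, -3.9]
grip_width: 0.172
```

```bash
python3 -c "
from h import *
tip(-1,-7.3,139)"
```

```text
t 10.02 tcp [0.5893 0.1121 0.2033] F [-0.2 -0.6 -3.9] w 0.172 tip rail mm [ -0.3  -7.9 142.7] carrier yaw,pitch,roll vs rail [0.01 0.35 0.11]
slide [0.7, -0.8, 3.6] turn 0.0002
```

Emit:
{"method": "arm_command", "body": {
  "targets": [
    {"slide":[0.5,-1,2],"turn":0,"jaw":1},
    {"slide":[0,0,2],"turn":0,"jaw":1},
    {"slide":[0,0,2],"turn":0,"jaw":1},
    {"slide":[0,0,2],"turn":0,"jaw":1},
    {"slide":[0,0,1],"turn":0,"jaw":1}
  ]
}}

```text
clock: 10.43
position: [0.589, 0.1125, 0.1937]
tool_rot: [0.729, 0.684, 0.008, 0.026]
contact_force: [0.1, 0.2, -3.6]
grip_width: 0.173
```

```bash
python3 -c "
from h import *
tip(-1,-7.3,125)"
```

```text
t 10.43 tcp [0.589  0.1125 0.1937] F [ 0.1  0.2 -3.6] w 0.173 tip rail mm [ -0.6  -7.6 133.1] carrier yaw,pitch,roll vs rail [0.01 0.32 0.12]
slide [0.4, -0.8, 8.0] turn 0.0001
```

No contact at 133 mm, so the tip is below the strip top and in the notch. I'll keep lowering gently.

Emit:
{"method": "arm_command", "body": {
  "targets": [
    {"slide":[0.3,-0.5,1.5],"turn":0,"jaw":1},
    {"slide":[0,0,1.5],"turn":0,"jaw":1},
    {"slide":[0,0,1.5],"turn":0,"jaw":1},
    {"slide":[0,0,1.5],"turn":0,"jaw":1},
    {"slide":[0,0,1],"turn":0,"jaw":1},
    {"slide":[0,0,0],"turn":0,"jaw":1}
  ]
}}

```text
clock: 10.93
position: [0.5889, 0.1126, 0.1857]
tool_rot: [0.729, 0.684, 0.008, 0.026]
contact_force: [0.2, -0.9, -4.3]
grip_width: 0.17
```

```bash
python3 -c "
from h import *
tip(-1,-7.3,123)"
```

```text
t 10.93 tcp [0.5889 0.1126 0.1857] F [ 0.2 -0.9 -4.3] w 0.17 tip rail mm [ -0.7  -7.4 125.2] carrier yaw,pitch,roll vs rail [0.01 0.32 0.12]
slide [0.2, -0.4, 2.1] turn 0.0001
```

Emit:
{"method": "arm_command", "body": {
  "targets": [
    {"slide":[0,0,1],"turn":0,"jaw":1},
    {"slide":[0,0,0.8],"turn":0,"jaw":1},
    {"slide":[0,0,0.6],"turn":0,"jaw":1},
    {"slide":[0,0,0],"turn":0,"jaw":1}
  ]
}}

```text
clock: 11.27
position: [0.5891, 0.1125, 0.1832]
tool_rot: [0.729, 0.684, 0.008, 0.026]
contact_force: [0.0, 0.5, -3.9]
grip_width: 0.17
```

```bash
python3 -c "
from h import *
tip(-1,-7.3,123)"
```

```text
t 11.27 tcp [0.5891 0.1125 0.1832] F [ 0.   0.5 -3.9] w 0.17 tip rail mm [ -0.5  -7.5 122.7] carrier yaw,pitch,roll vs rail [0.01 0.3  0.12]
slide [0.2, -0.5, -0.4] turn 0.0001
```

Emit:
{"method": "arm_command", "body": {
  "targets": [
    {"slide":[0,0,0.6],"turn":0,"jaw":1},
    {"slide":[0,0,0.6],"turn":0,"jaw":1},
    {"slide":[0,0,0],"turn":0,"jaw":1}
  ]
}}

```text
clock: 11.52
position: [0.5893, 0.1125, 0.1832]
tool_rot: [0.728, 0.684, 0.008, 0.027]
contact_force: [0.3, 0.6, -3.8]
grip_width: 0.165
```

```bash
python3 -c "
from h import *
tip(-1,-7.3,123)"
```

```text
t 11.52 tcp [0.5893 0.1125 0.1832] F [ 0.3  0.6 -3.8] w 0.165 tip rail mm [ -0.2  -7.4 122.6] carrier yaw,pitch,roll vs rail [0.01 0.24 0.12]
slide [0.1, -0.7, -0.4] turn 0.0002
```

Emit:
{"method": "arm_command", "body": {
  "targets": [
    {"slide":[0,0,1.2],"turn":0,"jaw":1},
    {"slide":[0,0,1.2],"turn":0,"jaw":1}
  ]
}}

```text
clock: 11.68
position: [0.5895, 0.1126, 0.1827]
tool_rot: [0.728, 0.684, 0.009, 0.027]
contact_force: [-5.0, 0.4, 8.5]
grip_width: 0.175
```

```bash
python3 -c "
from h import *
tip(-1,-7.3,123)"
```

```text
t 11.68 tcp [0.5895 0.1126 0.1827] F [-5.   0.4  8.5] w 0.175 tip rail mm [ 1.000e-01 -7.400e+00  1.222e+02] carrier yaw,pitch,roll vs rail [0.01 0.15 0.12]
slide [0.1, -1.0, -0.8] turn 0.0003
```

Emit:
{"method": "arm_command", "body": {
  "targets": [
    {"slide":[0,-0.5,-0.8],"turn":0,"jaw":1},
    {"slide":[0,0,0],"turn":0,"jaw":1}
  ]
}}

```text
clock: 11.85
position: [0.5891, 0.1126, 0.1838]
tool_rot: [0.728, 0.685, 0.009, 0.027]
contact_force: [0.3, 0.4, -3.7]
grip_width: 0.169
```

```bash
python3 -c "
from h import *
tip(-1,-7.3,123)"
```

```text
t 11.85 tcp [0.5891 0.1126 0.1838] F [ 0.3  0.4 -3.7] w 0.169 tip rail mm [ -0.3  -7.3 123.3] carrier yaw,pitch,roll vs rail [0.02 0.1  0.13]
slide [0.1, -0.7, 0.3] turn 0.0004
```

Emit:
{"method": "arm_command", "body": {
  "targets": [
    {"slide":[0,0,0],"turn":0,"jaw":0.82},
    {"slide":[0,0,0],"turn":0,"jaw":0.8},
    {"slide":[0,0,0],"turn":0,"jaw":0.8},
    {"slide":[0,0,0],"turn":0,"jaw":0.75},
    {"slide":[0,0,0],"turn":0,"jaw":0.65},
    {"slide":[0,0,0],"turn":0,"jaw":0.55},
    {"slide":[0,0,0],"turn":0,"jaw":0.5},
    {"slide":[0,0,0],"turn":0,"jaw":0.5}
  ]
}}

```text
clock: 12.52
position: [0.5913, 0.1125, 0.1851]
tool_rot: [0.728, 0.684, 0.011, 0.029]
contact_force: [0.6, -0.7, 0.4]
grip_width: 0.476
```

Run:
```python
from h import *
tip()
im,d=snap('side','s4.png'); im,d=snap('wrist','w4.png')
a=cv2.imread('pics/w4.png')[60:260,160:480];b=cv2.imread('pics/s4.png')[80:240,230:400]
cv2.imwrite('pics/c4.png',np.hstack([cv2.resize(a,(480,300)),cv2.resize(b,(318,300))]))
```

```text
t 12.52 tcp [0.5913 0.1125 0.1851] F [ 0.6 -0.7  0.4] w 0.476 tip rail mm [  2.2  -7.3 124.8] carrier yaw,pitch,roll vs rail [ 0.01 -0.19  0.14]
```

View pics/c4.png

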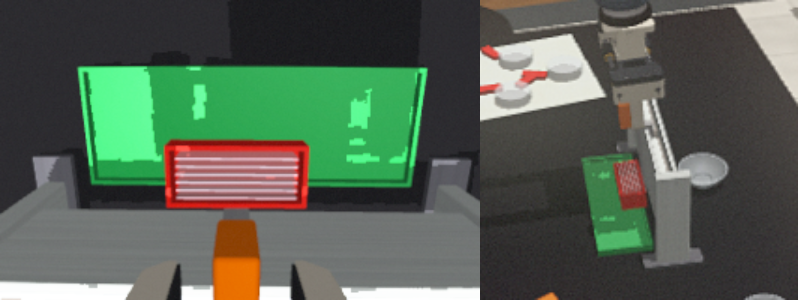

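The carrier hangs freely: handle at (237,255) with a clear gap to both fingers, and the box upright against the front wall. The external force is about 0. Next I'll retreat straight up.

Emit:
{"method": "arm_command", "body": {
  "targets": [
    {"slide":[0,0,-8],"turn":0,"jaw":0.45},
    {"slide":[0,0,-15],"turn":0,"jaw":0.45},
    {"slide":[0,0,-20],"turn":0,"jaw":0.45},
    {"slide":[0,0,-25],"turn":0,"jaw":0.45},
    {"slide":[0,0,-25],"turn":0,"jaw":0.45},
    {"slide":[0,0,-15],"turn":0,"jaw":0.45},
    {"slide":[0,0,0],"turn":0,"jaw":0.45},
    {"slide":[0,0,0],"turn":0,"jaw":0.45}
  ]
}}

```text
clock: 13.28
position: [0.5838, 0.1157, 0.2996]
tool_rot: [0.728, 0.684, 0.01, 0.028]
contact_force: [-0.3, 0.3, 0.1]
grip_width: 0.553
```

Run:
```python
from h import *
st()
def cl(c,im,d,w):
    hsv=cv2.cvtColor(im,cv2.COLOR_RGB2HSV).astype(int);H,S=hsv[...,0],hsv[...,1]
    P=cloud(c,d,w&(H>6)&(H<32)&(S>120)); P=P[(P[:,0]>.55)&(P[:,2]>.15)&(P[:,2]<.25)]
    R=cloud(c,d,w&((H<6)|(H>172))&(S>120));R=R[(R[:,0]>.5)&(R[:,0]<.65)&(abs(R[:,1]-.11)<.08)&(R[:,2]>.02)]
    return P,R
im,d=snap('wrist','w5.png'); P,R=cl('wrist',im,d,np.ones(d.shape,bool))
for n,A in(('handle top',P),('rim',R)):
    if len(A)>20:
        z=np.percentile(A[:,2],96);T=A[A[:,2]>z-.005];print(n,len(T),z.round(4),[np.round(x,1) for x in cv2.minAreaRect(np.float32(T[:,:2]*1000))],T.mean(0).round(4))
print('expected home: grip z .180 -> top .201')
snap('side','s5.png')
for l in('dish_a','vial'): print(l,[(round(r['p'],2),np.round(r['centre'],3).tolist()) for r in spotter.search_frame(l,'side')])
a=cv2.imread('pics/w5.png')[60:260,160:480];b=cv2.imread('pics/s5.png')[80:240,230:400]
cv2.imwrite('pics/c5.png',np.hstack([cv2.resize(a,(480,300)),cv2.resize(b,(318,300))]))
```

```text
{'clock': 13.2833, 'position': [0.5838, 0.1157, 0.2996], 'tool_rot': [0.7284, 0.6844, 0.0104, 0.0284], 'contact_force': [-0.2523, 0.3446, 0.0997], 'grip_width': 0.5532, 'q': [0.0252, 0.2789, 1.359, -0.0287, 1.4505, -1.4806]}
[[0.063, 0.997, 0.054], [0.998, -0.061, -0.027], [-0.024, 0.056, -0.998]]
handle top 570 0.2 [array([582.1, 113.2]), array([15., 30.]), np.float64(87.0)] [0.5814 0.1135 0.1985]
rim 387 0.0616 [array([580.4, 110.2]), array([90. , 39.2]), np.float64(86.5)] [0.5796 0.1104 0.0592]
expected home: grip z .180 -> top .201
dish_a [(0.88, [0.717, 0.162, 0.016]), (0.63, [0.711, -0.194, 0.022]), (0.61, [0.603, -0.404, 0.052])]
vial [(0.72, [0.584, 0.104, 0.06]), (0.64, [0.604, -0.405, 0.054])]
```

View pics/c5.png

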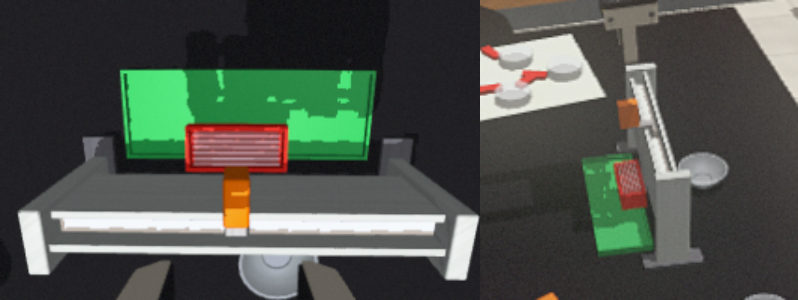

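The picture shows the carrier hanging on the rail, handle at (236,200), gripper clear. The handle and box rim measurements give a lean of about 3.3° and the hook tip at rail z ≈ 122.6 mm, x ≈ −3 mm, which is home. The dishes and the vial have not moved.

```bash
python3 -c "
from h import *
print(hand_in())"
```

```text
the job is handed in; nothing more can be done
None
```

The red carrier is hanging in the notch, released, and the job is handed in at about 13.5 s on the robot's clock. `hand_in` gives no verdict, so the result rests on my own checks.

**What I did**
- **Notch:** I found it from above with the wrist camera, about 7 mm to the −y side of the rail's middle.
- **Placing:** I gripped the red carrier's handle at 35 N, carried it upright over the lip and lowered it straight into the notch. I then backed off about 1 mm, opened the jaws and retreated upwards.

**What the last checks showed**
- **Hook position:** the tip is at about z = 122.6 mm and x = −3 mm in the rail frame (home is 123 mm). I worked this out from the handle and box seen by the wrist camera, with about 1–2 mm of uncertainty.
- **Attitude:** the carrier leans about 3.3° (0.06 rad) against the front wall.
- **Rest and release:** the fingers are well clear with about 0 N on the tool. I did not measure the carrier's speed, but it looked still.
- **Peak force:** touching the notch floor gave about 12 N vertically (13 N in all), below the 30 N limit. That is the highest reading I saw, taken only at the end of each move.
- **Dishes and vial:** they are where they started, within a few mm. In the last check the vial detector also reported a false hit on the carrier, and the dish detector one on the vial. I discounted both.

The tool drifted about 3° out of vertical during the moves. I allowed for it in the calculations and it caused no trouble.

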